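Unbolt a jeweller's spring-lid case and take out the loupe

ROBOT

A 6-joint arm with a two-finger parallel gripper is mounted at the origin on the work surface. World frame = base frame: x ahead of the robot, y to its left, z up, the work surface at z = 0. Lengths are in m, angles in rad, forces in N, time in s.
With the tool pointing down it reaches from about 0.425 to 0.95 m from the base axis. Payload 14.7 kg.
Tool frame: the origin (TCP) lies midway between the tips of the shut fingers; the grasp point (between the pads) lies 19 mm behind it; z points along the fingers, y is the line along which they close (so a half turn about z gives the same grasp; the last joint's range is limited). The gripper opens to 85 mm and grips with 20 to 120 N. Pads are 22 mm wide; open, the fingers measure 114 mm over their backs; the gripper's body (76 mm by 85 mm) begins 54 mm behind the grasp point. The pads swing forward as they close: fully open they stand 13 mm farther back than shut.
Start: joints at [1.203, 0.48, 1.596, -0, 1.065, -0.047], TCP at [0.205, 0.617, 0.231] pointing down, gripper open.
Joint ranges: [-2.75, 2.75], [-0.82, 2.05], [0.23, 2.67], [-1.56, 4.7], [0.09, 2.69], [-2.92, 2.92]. Speed limits (rad/s): [1.89, 1.89, 2.39, 3.01, 3.01, 3.01].

INTERFACE

Orientations are given as a unit quaternion [x, y, z, w].
In Python, from station import ctrl gives the robot as it stands.
- The arm moves only by the shell command python3 -m creep 'ROWS' [OPENING] [FORCE]. ROWS is JSON, a list of rows, each a list of 6 numbers: the shift along the world's x, y, z in units of 0.15 m (1.0 is 0.15 m), then the turn, a rotation vector about the world's x, y, z in units of 120 degrees (1.0 is 120 degrees). A call has 1 to 8 rows; each row is the pose to reach, as a shift and turn from the pose commanded when the call began; what a row does not reach only later rows make up. A row lasts 1/12 s, in which the tool goes at most 41.7 mm and 7.16 degrees, less where a joint would pass 70% of its speed; a pose out of reach is approached as far as the arm can. A call with a number of a shift or a turn outside -1 to 1 is refused whole. A call with a gripper value outside its range is refused whole. OPENING is the closure, from -1 (fully open) to 1 (shut), set as the call begins (- or left out, the last holds). The fingers move at their own pace and stop on an object; FORCE is the grip in N (left out, the last holds). Time passes only in rows, so rows that repeat a pose let the fingers close. It gives the time, the measured TCP pose, the force, the opening and the grip force at its end, in the units of the state.
- ctrl.observe(): the state, without advancing time (a new reading comes with each control period).
- ctrl.camera(name): name is "scene" or "top"; returns a dict with "color" (420x560x3 uint8, red, green, blue), "mtx" (3x3 intrinsics, pixels), "distortion" ([k1, k2, p1, p2, k3] as OpenCV has them; the pictures are not rectified), "R" (3x3) and "t" (3): a world point X has camera coordinates R X + t. Camera axes: x right, y down, z forward; pixel columns grow to the right and rows downward; lengths in m; the calibration is good to about 2 mm. A picture is of the moment at which its call begins. There is no depth.
- ctrl.job_done(): hands the job in; it is judged then, once.
The state is a dict: "time": time; "qpos": joint angles; "dq": joint speeds; "joint_torque": joint torques, N m; "tool_pos": TCP position; "tcp_rot": TCP orientation; "force": force on the tool from outside, world axes, zero at the start; "ft_torque": the same for the moment, N m; "opening": opening from 0.0 (shut) to 1.0 (fully open); "gripper_force": force on a finger pad.
Only numpy, scipy, OpenCV 4.12 (cv2) and the standard library are available. Lean on these libraries where they do the work, as an engineer would, in place of code of your own. Each camera call takes 0.05 s, during which the arm holds its last target. There are 200 camera calls.

TASK

Unbolt the wooden loupe case: lift the bolt's handle out of its notch and slide the bolt clear of the lid. Then press the button catch while steadying the lid, so that it rises gently instead of snapping open, until it stands fully open. Take out the round loupe, reaching in under the leaning lid, and set it down gently, upright, in the middle of the steel bench block; leave the square tin in the case and do not disturb the other things on the bench.

Things in the scene. Friction and masses are not known exactly. Their poses are not given: they have to be found in the camera images.
- case: Dark wooden case, fixed: 150 (x) by 172 (y) by 46 mm high, walls 6, inner floor 16 mm above the bench. Origin: centre of underside; +x to the hinge (roughly away from the robot), +y left, z up. Front (-x) ledge 34 mm high out to x = -108 mm (-118 mm for y = 12 to 60) carries the button (y = +35) and the steel bolt (y = -12 to -86). Positions in mm below are in this frame.
- lid (a joint): Lid opening, rad: 0 shut, 1.13 fully open at its stop, then leaning 25 degrees from upright over the inside. Its spring drives and keeps it open (2.2 N at the free edge when shut, 0.4 N when open); let go near shut it snaps up at over 4 rad/s. From about 0.75 rad it may be let go and finishes under 3 rad/s. While bolted it can rise only about 0.02 rad.
- lid_hinge (a point): Middle of the lid's hinge line (along the case's y), at (75, 0, 46).
- lid_edge (a point): Middle of the lid's free edge, on its top face, at (-75, 0, 50) when shut; moves with the lid. The lid is a clear pane in an aluminium frame, 150 by 172 by 4 mm. A steel keeper loop stands out 24 mm beyond the edge at y = -8 to 4, 36 to 58 high; the bolt's rod passes through it.
- button (a joint): Button travel, m: 0 up, 0.007 fully pressed (straight down, spring of 1.6 to 3.2 N). It draws back a steel tongue that overlaps the lid's edge at y = 23 to 47, x = -84 to -71 and stands 56 high; the lid comes free at 0.002 to 0.004.
- button_top (a point): Centre of the black button's flat top, 24 (x) by 36 (y) mm, at (-100, 35, 56.5) when up: 6.5 mm above the shut lid's top; its frame is 47 high. With the gripper's fingers in line along the case's x, one finger can press the button while the other stands just over the lid's margin behind the tongue (x = -62 to -40) and catches the lid.
- bolt (a joint): Bolt slide, m: 0 bolted (starts at 0 to 0.002), grows towards the case's -y, 0.034 at its stop. The 8 mm rod (along y at x = -87, z = 48) leaves the lid's keeper at 0.017; from 0.026 on the handle can drop into a second notch. Slides with about 1 N, only with the handle lifted.
- handle (a joint): Bolt handle angle about the rod, rad: 0 lying level in its notch, pointing to the case's -x; grows to 1.5 as it is lifted. From about 0.8 on it clears the notch walls (52 high, x = -97 to -107) and the bolt can slide. It swings freely and falls back if let go.
- knob (a point): Centre of the handle's knob: steel cylinder 15 mm in diameter, 16 mm long, along the case's y, 45 mm from the rod's axis; at (-132, -40, 48) when bolted. Pinched across y it turns between the pads as it is swung up.
- loupe: Round black eye loupe, upright cylinder 32 mm in diameter, 28 mm high, about 60 g, standing in the case (left or right, about 28 mm clear of the side wall). Origin: centre of its underside.
- tin: Flat square aluminium tin, 35 by 35 by 15 mm, beside the loupe in the case (62 to 72 mm from it along the case's y); not to be moved. Origin: centre of its underside.
- block_top (a point): Centre of the top face of the steel bench block, 80 by 80 mm and 25 mm high, fixed, left or right of the case.
- brick: White plaster soldering brick, 90 by 70 by 32 mm, loose, on the other side of the case; not to be moved. Origin: centre of its underside.
- mallet: Wooden mallet lying on the bench beyond, to the right, head 36 by 70 mm; not to be moved. Origin: under its head.
- pin_block: Wooden bench-pin blank, 90 by 56 by 22 mm, loose, beyond, to the left; not to be moved. Origin: centre of its underside.
Things that resemble listed ones, but are neither listed nor needed, are in the scene too. Leave any blue or yellow look-alike of the part that bears block_top alone.

How it is judged:
On the way, in this order (a step that is already met when the one before it is completed fails the run):
1. the bolt is slid clear of the lid's keeper (value of joint bolt above 0.02 m and value of joint lid below 0.08 rad), for 0.1 s.
2. the button catch is pressed (value of joint button above 0.0025 m), for 0.05 s.
3. the lid is fully open (value of joint lid above 1.05 rad), for 0.2 s.
4. the loupe is lifted out of the case (height (world z) of loupe above 0.05 m), for 0.1 s.
At the end, for the whole second after the job is handed in: The loupe stands upright (within 7 degrees) and at rest on the steel bench block, its middle within 20 mm of the block's, released; the lid is still open (over 1.0 rad) and the bolt still drawn (over 18 mm) (horizontal distance between loupe and block_top below 0.02 m and z of loupe in the frame of block_top between -0.003 and 0.004 m and angle between loupe's own z axis and vertical below 0.12 rad and linear speed of loupe below 0.02 m/s and contact force between the fingers and loupe below 0.05 N and value of joint lid above 1 rad and value of joint bolt above 0.018 m); the robot touches nothing.
It fails at once if the lid snaps open (faster than 3.2 rad/s) (velocity of joint lid above 3.2 rad/s).
It fails at once if the loupe is dropped or flung (faster than 0.7 m/s while no finger touches it) (linear speed of loupe above 0.7 m/s and contact force between the fingers and loupe below 0.02 N).
It fails at once if the tin is moved by more than 20 mm (distance of tin from where it was at the start of the episode above 0.02 m).
It fails at once if the brick, the mallet or the bench-pin blank is moved by more than 20 mm (distance of any of brick, mallet, pin_block from where it was at the start of the episode above 0.02 m).
It also fails if it takes over 69 s, if anything falls off the work surface, if the arm or the gripper's body presses on something with over 40 N, if the wrist force passes 120 N, or if a joint passes its speed limit or range.

## Working session

There is one attempt and no reset: what is moved stays moved. The work goes in short steps, Python scripts to look and compute and a shell command to move; the robot and the scene stay as the last step left them, time stands still between calls to the robot, and variables do not carry over. Pictures are saved under pics/ and viewed, at most 10 in all, crops included, and the job is handed in when it is done.

```bash
ls; mkdir -p pics; python3 - <<'E'
from station import ctrl
import cv2,pickle
s=ctrl.observe();print(s)
for n in("top","scene"):
    c=ctrl.camera(n);pickle.dump(c,open(f"pics/{n}0.pkl","wb"))
    cv2.imwrite(f"pics/{n}0.png",cv2.resize(c["color"][:,:,::-1],(784,588),interpolation=cv2.INTER_CUBIC))
    print(n,c["mtx"],c["distortion"],c["R"],c["t"])
E
```

```text
pics
{'time': 0.0, 'qpos': array([ 1.20341772e+00,  4.80829373e-01,  1.59689193e+00,  7.00227745e-06,
        1.06510046e+00, -4.65870875e-02]), 'dq': array([ 0.00173095, -0.00044771, -0.00167471,  0.00071342,  0.00229419,
        0.00043753]), 'joint_torque': array([-1.75649220e-03, -9.50665212e+01, -4.30201042e+01,  8.89543594e-05,
        1.18523795e-02,  5.09370875e-05]), 'tool_pos': array([0.20477377, 0.61645403, 0.23066726]), 'tcp_rot': array([ 1.59710546e-01,  9.87163697e-01, -6.00810385e-04, -1.29292983e-04]), 'force': array([ 0.39429308, -0.1540912 , -0.28349581]), 'ft_torque': array([-0.03493903,  0.02150902, -0.08249793]), 'gripper_force': 0.0, 'opening': 0.9977062129535536}
top [[398.01699483   0.         277.61025168]
 [  0.         398.01699483 209.76386088]
 [  0.           0.           1.        ]] [0.03180065 0.         0.         0.         0.        ] [[ 0.0253321  -0.99966018 -0.00614834]
 [-0.9854716  -0.02393839 -0.16814483]
 [ 0.16794051  0.01031847 -0.98574313]] [-0.03212615  0.55041783  0.7622613 ]
scene [[388.41473809   0.         283.32985653]
 [  0.         388.41473809 208.20355862]
 [  0.           0.           1.        ]] [-0.07275365  0.          0.          0.          0.        ] [[ 3.12641351e-01  9.49871222e-01  2.18536786e-04]
 [ 6.05413012e-01 -1.99088815e-01 -7.70609323e-01]
 [-7.31936111e-01  2.41056645e-01 -6.37307793e-01]] [-0.12316951 -0.28404856  1.33863941]
```

View pics/top0.png

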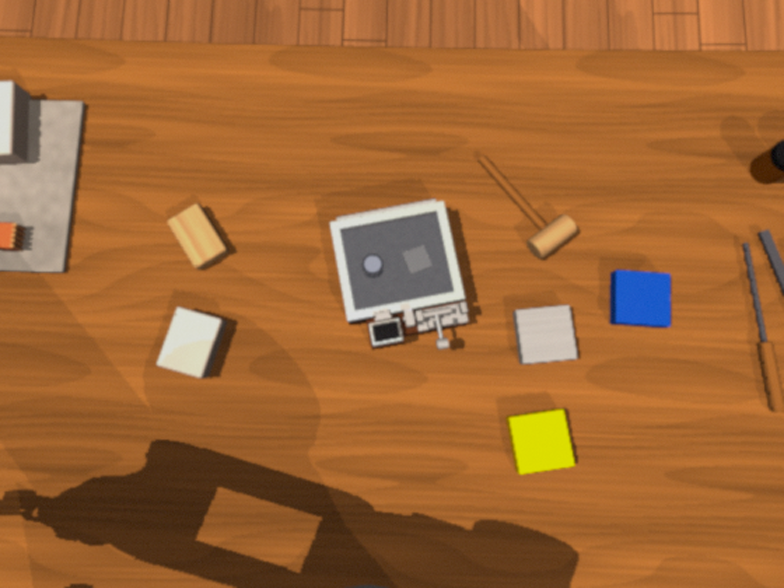

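View pics/scene0.png

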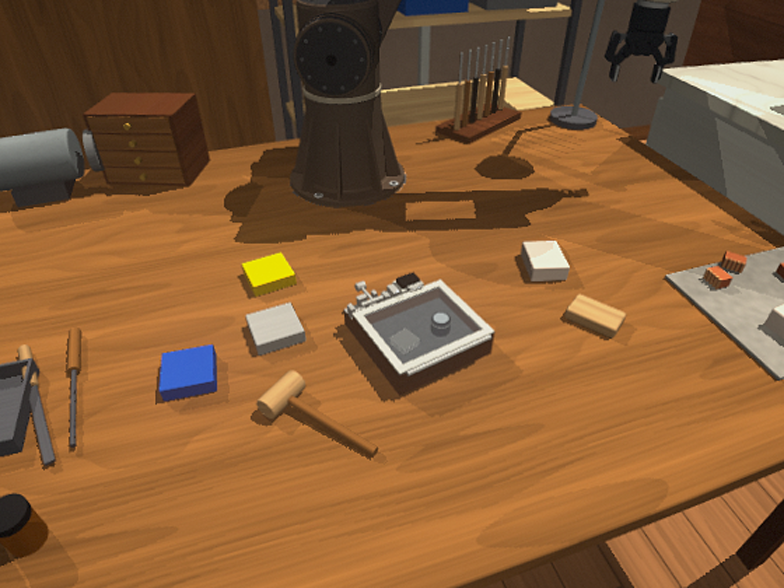

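Top view (784-wide picture):
- The case is at about (400,262), with the button at (385,331) and the bolt and knob at (443,343).
- The round loupe is at (372,265), on the left. The square tin is at (416,259).
- Block candidates are grey at (546,334), blue at (641,298), yellow at (542,441) and the white brick at (190,342). The grey steel one fits the description, since the brick is on the other side of the case.
- The mallet is at (552,236) and the pin blank at (197,236).

Next I'll fit the poses and check them in a close crop.

```bash
cat > h.py <<'E'
import numpy as np,cv2,pickle
def load(n): return pickle.load(open(f"pics/{n}.pkl","rb"))
def proj(c,P):
    r,_=cv2.Rodrigues(c["R"]); return cv2.projectPoints(np.asarray(P,float).reshape(-1,1,3),r,c["t"],c["mtx"],c["distortion"])[0].reshape(-1,2)
def ray(c,px,z):
    n=cv2.undistortPoints(np.asarray(px,float).reshape(-1,1,2),c["mtx"],c["distortion"]).reshape(-1,2)
    d=np.c_[n,np.ones(len(n))]@c["R"]; o=-c["R"].T@c["t"]; return o+d*((z-o[2])/d[:,2])[:,None]
def case(p,P):
    P=np.asarray(P,float).reshape(-1,3)/1000; c,s=np.cos(p[2]),np.sin(p[2])
    return P@np.array([[c,-s,0],[s,c,0],[0,0,1]]).T+[p[0],p[1],0]
E
python3 - <<'E'
from h import *
from scipy.optimize import least_squares
t,s=load("top0"),load("scene0")
k=1/1.4
M=np.array([[75,86,50],[75,-86,50],[-75,-86,50],[-75,86,50]])
pt=np.array([[331,221],[443,202],[466,300],[350,321]])*k
ps=np.array([[493,331],[407,375],[347,312],[437,281]])*k   # scene: guessed order below
print(ray(t,pt,.05));print(ray(s,ps,.05))
f=lambda p:(proj(t,case(p,M))-pt).ravel()
r=least_squares(f,[.65,0,0.1]);p=r.x;print("pose",p,np.abs(r.fun).max())
np.save("pose.npy",p)
for n,q in [("knob",[-132,-40,48]),("button",[-100,35,56.5])]: print(n,case(p,q),proj(t,case(p,q))*1.4)
q=np.array([[515,308],[569,306],[578,360],[521,364]])*k
b=ray(t,q,.025);print("block",b,b.mean(0))
print("loupe",ray(t,np.array([[372,263]])*k,.044),"tin",ray(t,np.array([[416,259]])*k,.031))
for n,c,o in(("top",t,(220,130,200,150)),("scene",s,(160,150,210,150))):
    x,y,w,h=o;K=4 if n=="top" else 3.8
    im=cv2.resize(c["color"][y:y+h,x:x+w,::-1],None,fx=K,fy=K,interpolation=cv2.INTER_CUBIC)
    G=np.vstack([M,[[-132,-40,48],[-100,35,56.5],[-87,-12,48],[-87,-86,48]]])
    for u in np.vstack([proj(c,case(p,G)),proj(c,b)]): cv2.circle(im,tuple(int(a) for a in ((u-[x,y]+.5)*K)),3,(0,0,255),1)
    cv2.imwrite(f"pics/{n}0c.png",im)
E
```

```text
[[ 0.65727337  0.06942972  0.05      ]
 [ 0.69037546 -0.09563118  0.05      ]
 [ 0.54390988 -0.13008819  0.05      ]
 [ 0.50937715  0.0358881   0.05      ]]
[[ 0.65751936  0.07081738  0.05      ]
 [ 0.70110595 -0.08560618  0.05      ]
 [ 0.54356148 -0.13360332  0.05      ]
 [ 0.51403357  0.03380748  0.05      ]]
pose [ 0.60024887 -0.03015976  0.2131781 ] 1.3143185577615668
knob [[ 0.47969957 -0.09718116  0.048     ]] [[442.6031759  344.15463001]]
button [[ 0.49510767 -0.01710875  0.0565    ]] [[386.65784354 331.37134561]]
block [[ 0.53774713 -0.20566307  0.025     ]
 [ 0.54270812 -0.28501985  0.025     ]
 [ 0.46370937 -0.29557905  0.025     ]
 [ 0.45569207 -0.21321273  0.025     ]] [ 0.49996417 -0.24986867  0.025     ]
loupe [[0.59659512 0.00719871 0.044     ]] tin [[ 0.6072345  -0.05782923  0.031     ]]
```

View pics/top0c.png

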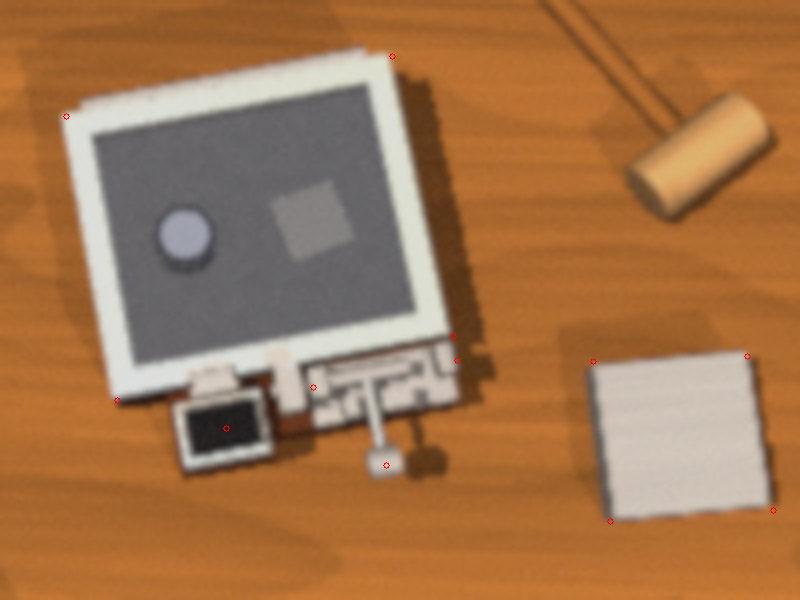

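View pics/scene0c.png

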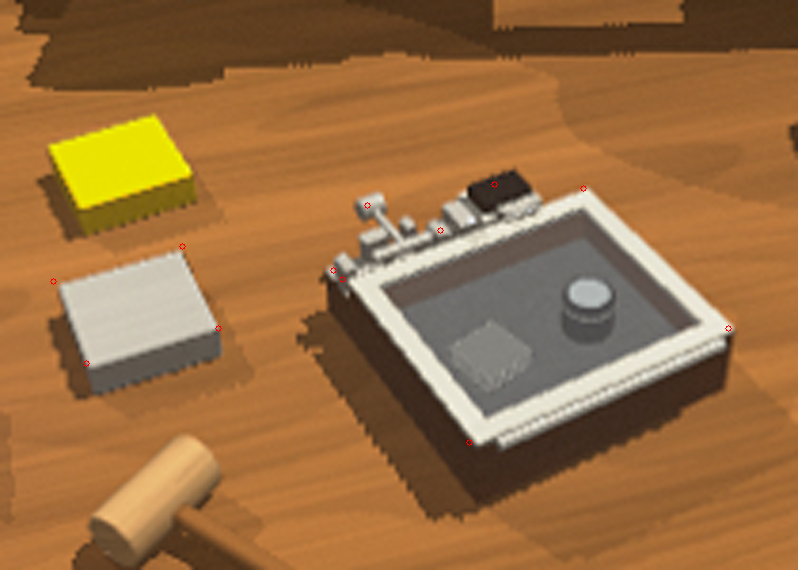

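```bash
python3 - <<'E'
from h import *
from scipy.optimize import least_squares
t,s=load("top0"),load("scene0")
T=lambda q:np.array(q)/4+[219.5,129.5]; S=lambda q:np.array(q)/3.8+[159.5,149.5]
M=np.array([[75,86,50],[75,-86,50],[-75,-86,50],[-75,86,50],[-132,-40,48],[-100,35,56.5]])
pt=T([[65,113],[391,57],[453,338],[114,399],[385,462],[225,428]])
ps=S([[730,331],[477,441],[350,277],[583,191],[370,205],[500,188]])
f=lambda p:np.r_[(proj(t,case(p,M))-pt).ravel(),(proj(s,case(p,M))-ps).ravel()]
r=least_squares(f,[.6,-.03,.21],loss="soft_l1");p=r.x;print(p);print(r.fun.reshape(-1,2).round(1).tolist())
np.save("pose.npy",p)
bt=T([[596,362],[747,353],[772,508],[612,519]]);bs=S([[182,253],[60,287],[88,365],[219,330]])
a,b=ray(t,bt,.025),ray(s,bs,.025);print("block",a.mean(0),b.mean(0),a.round(3).tolist(),b.round(3).tolist())
a,b=ray(t,[T([186,234])],.044),ray(s,[S([589,295])],.044);print("loupe",a,b)
print("tin",ray(t,[T([313,221])],.031),ray(s,[S([490,352])],.031))
for n,q in [("knob",[-132,-40,48]),("button",[-100,35,56.5]),("lidcatch",[-51,35,50]),("ax_y",[0,100,0])]: print(n,case(p,q))
br=ray(t,np.array([[180,307],[223,318],[208,377],[158,365]])/1.4,.032);print("brick",br.round(3).tolist())
c,sn=np.cos(p[2]),np.sin(p[2])
l=np.array([a[0],b[0]])[:,:2]-p[:2];print("loupe case",(l@np.array([[c,-sn],[sn,c]])))
E
```

```text
[ 0.60105882 -0.02886837  0.21056463]
[[-0.1, 0.5], [-0.0, -0.4], [-0.6, -0.6], [0.2, -0.2], [-0.4, 0.5], [-0.3, -0.3], [0.4, -0.5], [-1.3, 0.6], [-1.4, 0.6], [0.8, -0.6], [-0.1, 0.1], [-0.6, -0.8]]
block [ 0.50110387 -0.2501391   0.025     ] [ 0.50369984 -0.24936641  0.025     ] [[0.538, -0.207, 0.025], [0.544, -0.285, 0.025], [0.465, -0.295, 0.025], [0.457, -0.214, 0.025]] [[0.462, -0.215, 0.025], [0.47, -0.293, 0.025], [0.544, -0.284, 0.025], [0.539, -0.206, 0.025]]
loupe [[0.59630841 0.00660177 0.044     ]] [[0.59787572 0.006815   0.044     ]]
tin [[ 0.60780085 -0.05908971  0.031     ]] [[ 0.61248414 -0.06004937  0.031     ]]
knob [[ 0.48033478 -0.09557449  0.048     ]]
button [[ 0.49595209 -0.01554262  0.0565    ]]
lidcatch [[ 0.54386983 -0.00530103  0.05      ]]
ax_y [[0.58015761 0.06892294 0.        ]]
brick [[0.526, 0.288, 0.032], [0.511, 0.223, 0.032], [0.426, 0.238, 0.032], [0.441, 0.311, 0.032]]
loupe case [[0.00276821 0.03567961]
 [0.00434546 0.03556054]]
```

Both views fit well. The crop confirms the grey steel block at about (0.502,-0.250), with the yellow and blue ones left alone. The loupe is at case (3,36). Now I'll move towards the knob.

```bash
python3 -m creep '[[0.667,-1,0,0,0,0.127],[0.667,-1,0,0,0,0.127],[0.667,-1,0,0,0,0.127],[0.667,-1,0,0,0,0.127],[0.667,-1,0,0,0,0.127]]' 0
python3 -m creep '[[0.667,-1,0,0,0,0.127],[0.667,-1,0,0,0,0.127],[0.667,-1,0,0,0,0.127],[0.667,-1,0,0,0,0.127],[0.667,-1,0,0,0,0.127]]'
python3 -m creep '[[0.333,-1,0,0,0,0],[0.333,-1,0,0,0,0],[0.333,-1,0,0,0,0],[0.333,-1,0,0,0,0]]'
python3 -m creep '[[0.167,-1,0,0,0,0],[0.167,-1,0,0,0,0],[0.167,-1,0,0,0,0],[0.167,-1,0,0,0,0]]'
python3 -m creep '[[0,-0.75,-0.8,0,0,0],[0,-0.75,-0.8,0,0,0],[0,-0.75,-0.8,0,0,0],[0,-0.75,-0.8,0,0,0],[0,-0.75,-0.8,0,0,0],[0,-0.75,-0.8,0,0,0]]'
cat > st.py <<'E'
from station import ctrl
from scipy.spatial.transform import Rotation as R
import numpy as np
p=np.load("pose.npy");s=ctrl.observe();t=s["tool_pos"];c,n=np.cos(p[2]),np.sin(p[2]);d=t[:2]-p[:2]
y=R.from_quat(s["tcp_rot"]).as_matrix()
print("t",round(s["time"],2),"tcp",t.round(4),"case mm",(np.array([d[0]*c+d[1]*n,-d[0]*n+d[1]*c,t[2]])*1000).round(1),"yaw",np.arctan2(y[1,1],y[0,1]).round(4),"z",y[:,2].round(3),"q",s["qpos"].round(2),"F",s["force"].round(1),"op",round(s["opening"],3),"g",round(s["gripper_force"],1))
E
python3 st.py
```

```text
time: 0.52
tool_pos: [0.3065, 0.4628, 0.231]
tcp_rot: [0.028, 1.0, -0.001, -0.0]
force: [0.8, 0.4, 0.6]
opening: 0.497
gripper_force: 0.0
time: 0.93
tool_pos: [0.4063, 0.3137, 0.2312]
tcp_rot: [-0.105, 0.994, -0.0, -0.0]
force: [0.3, 0.5, -0.6]
opening: 0.501
gripper_force: 0.0
time: 1.27
tool_pos: [0.4552, 0.1643, 0.2312]
tcp_rot: [-0.105, 0.994, -0.0, -0.0]
force: [1.0, 1.2, 0.6]
opening: 0.504
gripper_force: 0.0
time: 1.6
tool_pos: [0.4801, 0.0137, 0.2312]
tcp_rot: [-0.105, 0.994, -0.0, -0.0]
force: [0.8, 0.6, 0.1]
opening: 0.499
gripper_force: 0.0
time: 2.1
tool_pos: [0.4787, -0.0965, 0.1097]
tcp_rot: [-0.104, 0.995, 0.001, -0.002]
force: [0.3, 0.4, 0.0]
opening: 0.5
gripper_force: 0.0
t 2.1 tcp [ 0.4787 -0.0965  0.1097] case mm [-133.8  -40.6  109.7] yaw 1.7794 z [-0.004  0.001 -1.   ] q [-0.26  0.43  2.07  0.    0.64 -2.04] F [0.3 0.4 0. ] op 0.5 g 0.0
```

```bash
python3 -m creep '[[0.005,0.005,-0.25,0,0,0],[0.005,0.005,-0.53,0,0,0],[0.005,0.005,-0.53,0,0,0],[0.005,0.005,-0.53,0,0,0]]' >/dev/null
python3 st.py
python3 -m creep '[[0,0,0,0,0,0],[0,0,0,0,0,0],[0,0,0,0,0,0],[0,0,0,0,0,0],[0,0,0,0,0,0],[0,0,0,0,0,0]]' 1 25 >/dev/null
python3 st.py
```

```text
t 2.43 tcp [ 0.4796 -0.0938  0.0314] case mm [-132.4  -38.1   31.4] yaw 1.7828 z [-0.004  0.001 -1.   ] q [-0.26  0.58  2.12  0.    0.45 -2.04] F [-0.1  0.1  0.6] op 0.501 g 0.0
t 2.93 tcp [ 0.4825 -0.0953  0.0338] case mm [-129.8  -40.2   33.8] yaw 1.782 z [ 0.004 -0.001 -1.   ] q [-0.26  0.57  2.11  0.    0.45 -2.04] F [ 1.3  1.9 11.2] op 0.179 g 30.5
```

```bash
python3 -m creep '[[0.003,0.001,0.037,0,0,0],[0.009,0.002,0.074,0,0,0],[0.036,0.008,0.144,0,0,0],[0.079,0.017,0.205,0,0,0],[0.123,0.026,0.244,0,0,0],[0.160,0.034,0.267,0,0,0],[0.160,0.034,0.267,0,0,0]]' >/dev/null
python3 st.py
python3 -m creep '[[0.01,-0.05,0,0,0,0],[0.02,-0.1,0,0,0,0],[0.031,-0.147,0,0,0,0],[0.042,-0.196,0,0,0,0],[0.042,-0.196,0,0,0,0]]' >/dev/null
python3 st.py
python3 - <<'E'
from station import ctrl
import cv2,pickle
c=ctrl.camera("scene");cv2.imwrite("pics/b1.png",cv2.resize(c["color"][130:300,200:370,::-1],None,fx=3.5,fy=3.5,interpolation=cv2.INTER_CUBIC))
E
```

```text
t 3.52 tcp [ 0.5048 -0.0897  0.0733] case mm [-106.8  -39.4   73.3] yaw 1.7824 z [-0. -0. -1.] q [-0.23  0.52  2.04 -0.    0.58 -2.02] F [-7.6 -2.9  6.4] op 0.178 g 27.1
t 3.93 tcp [ 0.5108 -0.1204  0.0728] case mm [-107.3  -70.6   72.8] yaw 1.7816 z [-0. -0. -1.] q [-0.29  0.53  2.02 -0.    0.59 -2.07] F [-5.7 -2.   9.7] op 0.176 g 27.4
```

View pics/b1.png

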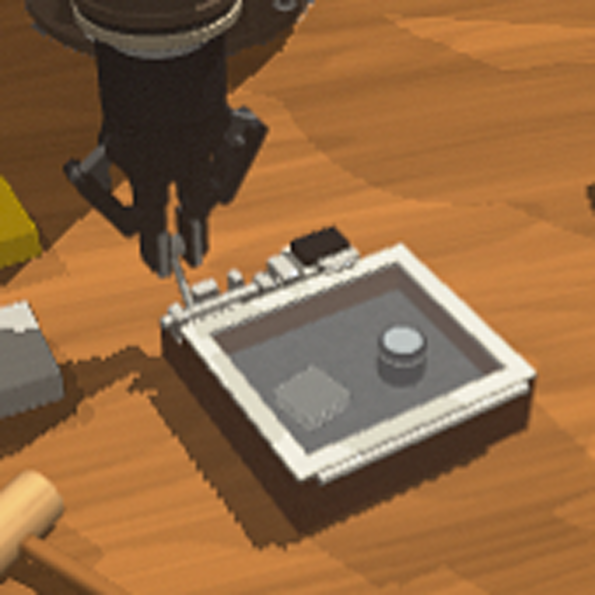

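The bolt is drawn about 31 mm with the handle held up at (180,260), and the lid is still shut. I'll lower the handle into the second notch.

```bash
python3 -m creep '[[-0.038,-0.008,-0.023,0,0,0],[-0.081,-0.017,-0.062,0,0,0],[-0.125,-0.027,-0.123,0,0,0],[-0.151,-0.032,-0.193,0,0,0],[-0.158,-0.034,-0.225,0,0,0],[-0.158,-0.034,-0.225,0,0,0]]' >/dev/null
python3 st.py
python3 -m creep '[[0,0,0,0,0,0],[0,0,0,0,0,0],[0,0,0,0,0,0]]' 0.3 >/dev/null
python3 st.py
```

```text
t 4.48 tcp [ 0.4876 -0.1246  0.0379] case mm [-130.9  -69.9   37.9] yaw 1.7817 z [ 0. -0. -1.] q [-0.31  0.57  2.08  0.    0.48 -2.09] F [ 0.7 -1.5  2.3] op 0.18 g 28.5
t 4.73 tcp [ 0.4873 -0.1242  0.0384] case mm [-131.2  -69.5   38.4] yaw 1.7821 z [-0.  0. -1.] q [-0.31  0.57  2.08 -0.    0.48 -2.09] F [ 0.4 -0.   0.2] op 0.354 g 0.0
```

```bash
python3 -m creep '[[0,0,0.25,0,0,0],[0,0,0.5,0,0,0],[0,0,0.5,0,0,-0.1],[0.1,0.4,0.5,0,0,-0.25],[0.214,0.758,0.5,0,0,-0.4],[0.214,0.758,0.5,0,0,-0.5],[0.214,0.758,0.5,0,0,-0.5],[0.214,0.758,0.5,0,0,-0.5]]' 0.06 >/dev/null
python3 st.py
python3 -m creep '[[0,0,0,0,0,-0.06],[0,0,0,0,0,-0.12],[0,0,0,0,0,-0.18],[0,0,0,0,0,-0.25],[0,0,0,0,0,-0.25],[0,0,0,0,0,-0.25],[0,0,0,0,0,-0.25]]' >/dev/null
python3 st.py
python3 - <<'E'
from station import ctrl
import cv2,pickle
for n in("scene","top"):
    c=ctrl.camera(n);pickle.dump(c,open(f"pics/{n}2.pkl","wb"))
a=pickle.load(open("pics/scene2.pkl","rb"))["color"][120:280,200:370,::-1];b=pickle.load(open("pics/top2.pkl","rb"))["color"][130:290,210:380,::-1]
import numpy as np
cv2.imwrite("pics/b2.png",cv2.resize(np.hstack([a,b]),None,fx=2.35,fy=2.35,interpolation=cv2.INTER_CUBIC))
E
```

```text
t 5.4 tcp [ 0.5201 -0.0078  0.1134] case mm [-74.7  37.5 113.4] yaw 1.0853 z [ 0.  0. -1.] q [-0.07  0.46  2.    0.    0.68 -1.16] F [-0.7 -0.3  0.6] op 0.469 g 0.0
t 5.98 tcp [ 0.5194 -0.0106  0.1132] case mm [-76.   35.  113.2] yaw 0.569 z [-0. -0. -1.] q [-0.08  0.46  2.   -0.    0.68 -0.65] F [-0.1  0.2  0.4] op 0.468 g 0.0
```

View pics/b2.png

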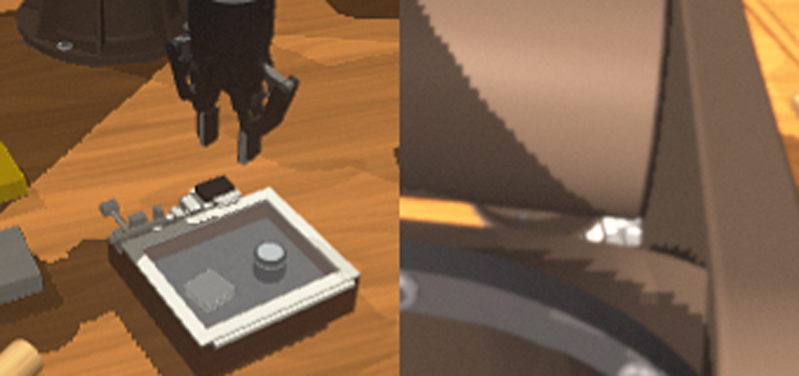

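The handle sits in the second notch at (110,207) and the lid is shut. The fingers are above the button, so I'll finish the yaw and descend.

```bash
python3 -m creep '[[0,0,0,0,0,-0.06],[0,0,-0.1,0,0,-0.12],[0,0,-0.2,0,0,-0.171],[0,0,-0.27,0,0,-0.171],[0,0,-0.27,0,0,-0.171],[0,0,-0.27,0,0,-0.171]]' >/dev/null
python3 st.py
python3 -m creep '[[0,0,-0.03,0,0,0],[0,0,-0.06,0,0,0],[0,0,-0.08,0,0,0],[0,0,-0.08,0,0,0]]' >/dev/null
python3 st.py
```

```text
t 6.58 tcp [ 0.519  -0.0106  0.0723] case mm [-76.4  35.   72.3] yaw 0.2115 z [-0.001  0.    -1.   ] q [-0.08  0.53  2.03 -0.    0.58 -0.29] F [ 0.1 -0.8  0.1] op 0.47 g 0.0
t 6.92 tcp [ 0.5193 -0.0106  0.0602] case mm [-76.1  35.   60.2] yaw 0.2075 z [-0.  0. -1.] q [-0.08  0.55  2.04  0.    0.56 -0.29] F [-0.7 -0.5 -0.3] op 0.465 g 0.0
```

```bash
for i in 1; do
python3 -m creep '[[0,0,-0.02,0,0,0],[0,0,-0.02,0,0,0],[0,0,-0.02,0,0,0]]' >/dev/null; python3 st.py
python3 -m creep '[[0,0,-0.02,0,0,0],[0,0,-0.02,0,0,0],[0,0,-0.02,0,0,0]]' >/dev/null; python3 st.py
python3 -m creep '[[0,0,-0.02,0,0,0],[0,0,-0.02,0,0,0],[0,0,-0.02,0,0,0]]' >/dev/null; python3 st.py
done
```

```text
t 7.17 tcp [ 0.5194 -0.0106  0.0575] case mm [-76.   34.9  57.5] yaw 0.207 z [-0.  0. -1.] q [-0.08  0.55  2.04 -0.    0.55 -0.29] F [-0.2  0.1  0.1] op 0.472 g 0.0
t 7.42 tcp [ 0.5197 -0.0106  0.0546] case mm [-75.8  34.8  54.6] yaw 0.2068 z [ 0. -0. -1.] q [-0.08  0.56  2.04  0.    0.54 -0.29] F [ 0.1 -0.6  0.3] op 0.471 g 0.3
t 7.67 tcp [ 0.5196 -0.0106  0.0516] case mm [-75.9  34.9  51.6] yaw 0.2068 z [ 0. -0. -1.] q [-0.08  0.56  2.04 -0.    0.54 -0.29] F [ 1. -0.  2.] op 0.468 g 1.3
```

```bash
python3 -m creep '[[0,0,-0.02,0,0,0],[0,0,-0.02,0,0,0],[0,0,-0.02,0,0,0]]' >/dev/null; python3 st.py
python3 -m creep '[[0,0,-0.018,0,0,0],[0,0,-0.018,0,0,0],[0,0,-0.018,0,0,0]]' >/dev/null; python3 st.py
```

```text
t 7.92 tcp [ 0.5195 -0.0106  0.0486] case mm [-75.9  34.9  48.6] yaw 0.2067 z [ 0. -0. -1.] q [-0.08  0.57  2.04 -0.    0.53 -0.29] F [-0.3 -0.3  4.9] op 0.47 g 2.7
t 8.17 tcp [ 0.5197 -0.0106  0.0478] case mm [-75.7  34.8  47.8] yaw 0.2068 z [ 0.001 -0.    -1.   ] q [-0.08  0.57  2.04 -0.    0.53 -0.29] F [-11.3   0.2  49.8] op 0.473 g 24.7
```

```bash
python3 -m creep '[[0,0,0.018,0,0,0],[0,0,0.029,0.0061,-0.0285,0],[0,0,0.04,0.0122,-0.057,0],[0,0,0.051,0.0183,-0.0855,0],[0,0,0.062,0.0244,-0.114,0],[0,0,0.062,0.0244,-0.114,0],[0,0,0.062,0.0244,-0.114,0]]' >/dev/null; python3 st.py
python3 - <<'E'
from station import ctrl
import cv2
c=ctrl.camera("scene");cv2.imwrite("pics/b3.png",cv2.resize(c["color"][150:280,215:365,::-1],None,fx=4.4,fy=4.4,interpolation=cv2.INTER_CUBIC))
E
```

```text
t 8.75 tcp [ 0.519  -0.011   0.0554] case mm [-76.5  34.6  55.4] yaw 0.2056 z [ 0.237  0.05  -0.97 ] q [-0.14  0.51  2.24  0.47  0.18 -0.8 ] F [-1.6 -2.2  5. ] op 0.467 g 2.5
```

View pics/b3.png

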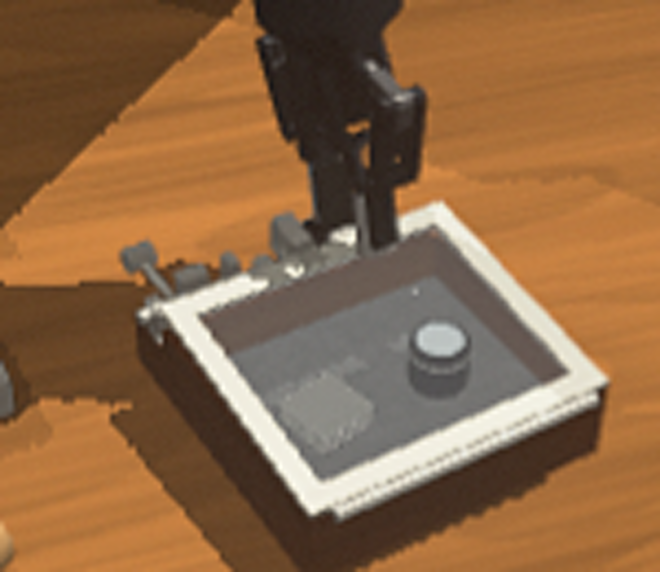

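The lid's front edge and keeper at (290,232) have risen under the finger. I'll follow it up gently while taking the tilt out.

```bash
python3 -m creep '[[0.011,0.002,0.038,-0.0035,0.0163,0],[0.022,0.005,0.077,-0.007,0.0326,0],[0.032,0.007,0.115,-0.0105,0.0489,0],[0.046,0.01,0.156,-0.014,0.0652,0],[0.06,0.013,0.197,-0.0175,0.0815,0],[0.073,0.016,0.238,-0.021,0.0978,0],[0.087,0.019,0.279,-0.0244,0.114,0],[0.087,0.019,0.279,-0.0244,0.114,0]]' >/dev/null; python3 st.py
python3 - <<'E'
from station import ctrl
import cv2
c=ctrl.camera("scene");cv2.imwrite("pics/b4.png",cv2.resize(c["color"][130:280,205:365,::-1],None,fx=4,fy=4,interpolation=cv2.INTER_CUBIC))
E
```

```text
t 9.47 tcp [ 0.5348 -0.0083  0.0982] case mm [-60.5  34.   98.2] yaw 0.2067 z [ 0.    -0.003 -1.   ] q [-0.07  0.5   1.98 -0.    0.66 -0.27] F [ 0.7 -1.9  2.2] op 0.47 g 0.9
```

View pics/b4.png

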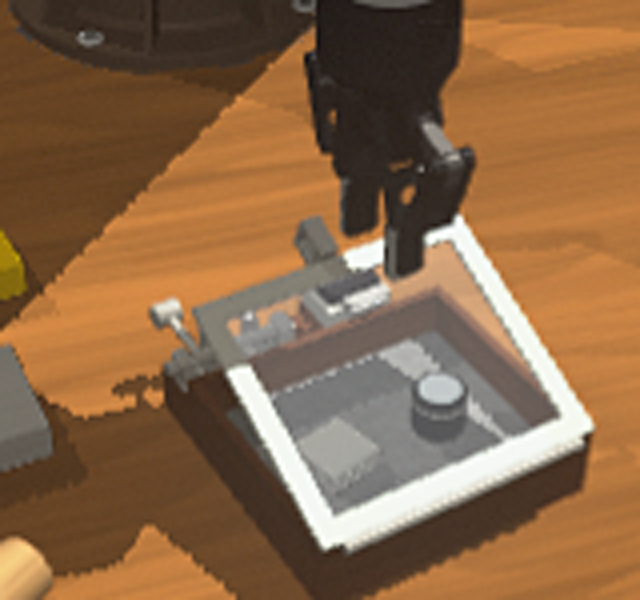

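The lid is at about 0.4 rad, resting under the rear finger at (403,265). I'll keep following it to about 1.0 rad, then rise away.

```bash
python3 -m creep '[[0.031,0.007,0.058,0,0,0],[0.064,0.014,0.113,0,0,0],[0.099,0.021,0.167,0,0,0],[0.142,0.03,0.215,0,0,0],[0.185,0.04,0.262,0,0,0],[0.232,0.05,0.305,0,0,0],[0.284,0.061,0.344,0,0,0],[0.333,0.071,0.382,0,0,0]]' >/dev/null; python3 st.py
python3 -m creep '[[0,0,0.05,0,0,0],[0,0,0.1,0,0,0],[0,0,0.15,0,0,0],[0,0,0.2,0,0,0],[0,0,0.3,0,0,0],[0,0,0.45,0,0,0],[0,0,0.6,0,0,0],[0,0,0.6,0,0,0]]' >/dev/null; python3 st.py
python3 - <<'E'
from station import ctrl
import cv2
c=ctrl.camera("scene");cv2.imwrite("pics/b5.png",cv2.resize(c["color"][70:280,185:385,::-1],None,fx=2.8,fy=2.8,interpolation=cv2.INTER_CUBIC))
E
```

```text
t 10.18 tcp [0.5834 0.003  0.155 ] case mm [-10.6  34.9 155. ] yaw 0.2067 z [ 0. -0. -1.] q [-0.05  0.48  1.83 -0.    0.84 -0.25] F [ 0.6 -0.3  0.2] op 0.47 g 0.2
t 10.85 tcp [0.584  0.0027 0.2488] case mm [-10.   34.5 248.8] yaw 0.2066 z [ 0.005 -0.    -1.   ] q [-0.05  0.37  1.74  0.    1.03 -0.25] F [0.2 0.8 1.3] op 0.472 g 0.0
```

View pics/b5.png

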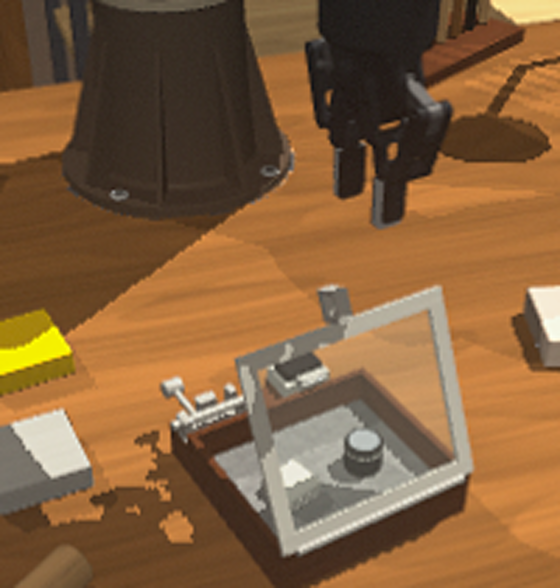

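The lid stands fully open, with the keeper at (335,300). The loupe is at (363,450) and the bolt is still drawn. Next I'll turn the gripper clear of the lid, and log joint data to model how far the wrist can tilt.

```bash
cat > log.py <<'E'
from station import ctrl
import pickle,os
s=ctrl.observe();L=pickle.load(open("log.pkl","rb")) if os.path.exists("log.pkl") else []
L.append((s["qpos"],s["tool_pos"],s["tcp_rot"]));pickle.dump(L,open("log.pkl","wb"))
E
python3 log.py
python3 -m creep '[[-0.1,-0.02,0,0,0,-0.05],[-0.2,-0.04,0,0,0,-0.1],[-0.35,-0.07,0,0,0,-0.15],[-0.45,-0.1,0,0,0,-0.2],[-0.45,-0.1,0,0,0,-0.25],[-0.45,-0.1,0,0,0,-0.3],[-0.45,-0.1,0,0,0,-0.35],[-0.45,-0.1,0,0,0,-0.4]]' -0.1 >/dev/null; python3 log.py
python3 -m creep '[[0,0,0,0,0,-0.06],[0,0,0,0,0,-0.12],[0,0,0,0,0,-0.18],[0,0,0,0,0,-0.24],[0,0,0,0,0,-0.3],[0,0,0,0,0,-0.35],[0,0,0,0,0,-0.35],[0,0,0,0,0,-0.35]]' >/dev/null; python3 log.py;python3 st.py
python3 -m creep '[[0,0,0,0.01,-0.05,0],[0,0,0,0.02,-0.1,0],[0,0,0,0.03,-0.15,0],[0,0,0,0.0435,-0.204,0],[0,0,0,0.0435,-0.204,0],[0,0,0,0.0435,-0.204,0]]' >/dev/null; python3 log.py;python3 st.py
python3 - <<'E'
from h import *
from scipy.optimize import least_squares
from scipy.spatial.transform import Rotation as R
L=pickle.load(open("log.pkl","rb"))
# earlier start sample
L.append((np.array([1.20341772,.480829373,1.59689193,0,1.0651,-.0465871]),np.array([.20477377,.61645403,.23066726]),np.array([.15971,.98716,-.0006,-.00013])))
def fk(k,q):
    r0,z0,L2,a3,L3,d=k
    A=lambda ax,t:R.from_rotvec(np.array(ax)*t)
    p=np.array([r0,0,0]);
    R2=A([0,0,1],q[0])*A([0,1,0],q[1]);R3=R2*A([0,1,0],q[2]);R5=R3*A([0,0,1],q[3])*A([0,1,0],q[4]);R6=R5*A([0,0,1],q[5])
    pos=A([0,0,1],q[0]).apply([r0,0,z0])+R2.apply([0,0,L2])+R3.apply([a3,0,L3])+R5.apply([0,0,d]);return pos,R6
E_=lambda k:np.concatenate([fk(k,q)[0]-x for q,x,_ in L])
r=least_squares(E_,[0,.4,.5,0,.4,.3]);print(r.x.round(4),np.abs(r.fun).max())
for q,x,o in L: print((fk(r.x,q)[1].inv()*R.from_quat(o)).as_rotvec().round(3))
E
```

```text
t 12.23 tcp [ 0.5144 -0.0121  0.244 ] case mm [-81.2  34.5 244. ] yaw -1.3606 z [-0.001  0.    -1.   ] q [-0.08  0.28  1.89 -0.    0.98  1.28] F [-0.  -0.2  0.1] op 0.551 g 0.0
t 12.73 tcp [ 0.5128 -0.0123  0.2437] case mm [-82.8  34.6 243.7] yaw -1.3616 z [ 0.414  0.088 -0.906] q [-0.21  0.1   2.23  0.42  0.44  0.81] F [-0.   0.2 -0.9] op 0.55 g 0.0
[-0.0062  0.8459  0.4979  0.2812  0.6465  0.4907] 0.03047633691809655
[-0.    -0.     1.571]
[-0.     0.     1.571]
[0.    0.    1.571]
[0.    0.    1.571]
[-0.     0.     1.571]
```

```bash
cat > kin.py <<'E'
from h import *
from scipy.optimize import least_squares
from scipy.spatial.transform import Rotation as R
A=lambda ax,t:R.from_rotvec(np.array(ax)*t)
def fk(k,q):
    r0,z0,L2,a3,L3,d,y0=k
    R1=A([0,0,1],q[0]);R2=R1*A([0,1,0],q[1]);R3=R2*A([0,1,0],q[2]);R5=R3*A([0,0,1],q[3])*A([0,1,0],q[4]);R6=R5*A([0,0,1],q[5]+np.pi/2)
    return R1.apply([r0,y0,z0])+R2.apply([0,0,L2])+R3.apply([a3,0,L3])+R5.apply([0,0,d]),R6
def fit():
    L=pickle.load(open("log.pkl","rb"))
    L.append((np.array([1.20341772,.480829373,1.59689193,0,1.0651,-.0465871]),np.array([.20477377,.61645403,.23066726]),np.array([.15971,.98716,-.0006,-.00013])))
    r=least_squares(lambda k:np.concatenate([fk(k,q)[0]-x for q,x,_ in L]),[0,.4,.5,0,.4,.3,.03]);return r.x,np.abs(r.fun).max()
lo=np.array([-2.75,-.82,.23,-1.56,.09,-2.92]);hi=np.array([2.75,2.05,2.67,4.7,2.69,2.92])
def ik(k,pos,rot,q0):
    f=lambda q:np.r_[(fk(k,q)[0]-pos)*5,(fk(k,q)[1].inv()*rot).as_rotvec()]
    r=least_squares(f,np.clip(q0,lo+.01,hi-.01),bounds=(lo,hi));return r.x,np.abs(r.fun).max()
def pose(az,tilt):  # tool z tilted by tilt with tips toward azimuth az; tool y perpendicular (az-90deg)
    return A([0,0,1],az)*A([0,1,0],-tilt)*R.from_matrix(np.array([[0,0,0],[0,0,0],[0,0,0]])+np.array([[-1,0,0],[0,-1,0],[0,0,1]]).T@np.array([[1,0,0],[0,1,0],[0,0,1]])) if 0 else A([0,0,1],az)*A([0,1,0],-tilt)*R.from_matrix([[-1,0,0],[0,1,0],[0,0,-1]])*A([0,0,1],np.pi)
E
python3 - <<'E'
from kin import *
k,e=fit();print(k.round(4),e)
p=np.load("pose.npy")
for name,pos in [("loupe",np.array([.597,.0067,.026])),("loupe up",np.array([.56,0,.12])),("block",np.array([.502,-.25,.035])),("block up",np.array([.502,-.25,.08]))]:
    for az in (.21,.0,.4,-.2,-.5,-.8):
        for t in (20,25):
            best=min((ik(k,pos,pose(az,np.radians(t)),q0) for q0 in ([-.1,.4,2.2,.5,.4,.8],[-.1,.4,2.2,2.,.3,-.5],[-.1,.4,2.2,-1,.3,2],[-.4,.4,2.2,.5,.4,.8])),key=lambda s:s[1])
            print(name,az,t,best[0].round(2),"err",round(best[1],4))
E
```

```text
[0.     0.3176 0.5973 0.0329 0.445  0.3717 0.0303] 1.6194491876952988e-06
loupe 0.21 20 [-0.11  0.62  2.16  1.35  0.11 -0.07] err 0.0
loupe 0.21 25 [-0.13  0.63  2.23  2.34  0.2  -1.08] err 0.0
loupe 0.0 20 [-0.06  0.61  2.13  0.31  0.09  1.21] err 0.0402
loupe 0.0 25 [-0.05  0.63  2.24  3.    0.17 -1.48] err 0.0
loupe 0.4 20 [-0.15  0.63  2.14  1.2   0.19 -0.14] err 0.0
loupe 0.4 25 [-0.19  0.64  2.21  1.86  0.25 -0.84] err 0.0
loupe -0.2 20 [ 0.01  0.62  2.15 -1.15  0.09  2.92] err 0.0119
loupe -0.2 25 [ 0.02  0.63  2.23  3.7   0.17 -1.92] err 0.0
loupe -0.5 20 [ 0.06  0.63  2.1  -0.83  0.22  2.92] err 0.0375
loupe -0.5 25 [ 0.11  0.64  2.18  4.53  0.25 -2.38] err 0.0
loupe -0.8 20 [ 0.13  0.65  2.16  4.7   0.27 -2.26] err 0.0862
loupe -0.8 25 [ 0.18  0.67  2.16  4.7   0.35 -2.22] err 0.0506
loupe up 0.21 20 [-0.13  0.4   2.2   0.5   0.24  0.76] err 0.0
loupe up 0.21 25 [-0.15  0.4   2.27  1.18  0.16  0.07] err 0.0
loupe up 0.0 20 [-0.07  0.4   2.2   0.13  0.19  1.38] err 0.0
loupe up 0.0 25 [-0.08  0.39  2.26  0.52  0.09  0.98] err 0.0212
loupe up 0.4 20 [-0.18  0.41  2.18  0.64  
[... 1246 characters left out ...]
r 0.0
block up 0.21 25 [-0.75  0.52  2.2   1.16  0.39 -0.48] err 0.0
block up 0.0 20 [-0.66  0.49  2.19  0.89  0.27  0.08] err 0.0
block up 0.0 25 [-0.7   0.5   2.25  1.41  0.28 -0.49] err 0.0
block up 0.4 20 [-0.72  0.53  2.11  0.76  0.47 -0.23] err 0.0
block up 0.4 25 [-0.78  0.54  2.15  0.99  0.49 -0.51] err 0.0
block up -0.2 20 [-0.61  0.49  2.22  0.86  0.18  0.33] err 0.0
block up -0.2 25 [-0.63  0.49  2.29  1.76  0.18 -0.59] err 0.0
block up -0.5 20 [-0.52  0.48  2.23  0.08  0.09  1.47] err 0.0033
block up -0.5 25 [-0.52  0.49  2.3   3.03  0.09 -1.48] err 0.0035
block up -0.8 20 [-0.44  0.49  2.21 -0.81  0.17  2.72] err 0.0
block up -0.8 25 [-0.41  0.49  2.27  4.5   0.17 -2.57] err 0.0
```

```bash
python3 -m creep '[[0.054,0.009,-0.145,0,0,0.01],[0.108,0.017,-0.29,0,0,0.02],[0.163,0.026,-0.434,0,0,0.03],[0.217,0.035,-0.578,0,0,0.043],[0.271,0.043,-0.723,0,0,0.043],[0.325,0.052,-0.867,0,0,0.043],[0.325,0.052,-0.867,0,0,0.043],[0.325,0.052,-0.867,0,0,0.043]]' >/dev/null; python3 st.py
python3 -m creep '[[0.045,0.014,-0.1,0,0,0],[0.09,0.028,-0.2,0,0,0],[0.135,0.042,-0.3,0,0,0],[0.135,0.042,-0.3,0,0,0],[0.135,0.042,-0.3,0,0,0]]' >/dev/null; python3 st.py
python3 - <<'E'
from station import ctrl
import cv2,numpy as np
from h import *
c=ctrl.camera("scene");pickle.dump(c,open("pics/s5.pkl","wb"))
th=1.13;P=[[75-150*np.cos(th),y,46+150*np.sin(th)] for y in(-86,86)]
p=np.load("pose.npy");print("edge proj",proj(c,case(p,P)),"seen",np.array([[238,358],[441,288]])/2.8+[185,70])
E
```

```text
t 13.4 tcp [ 0.5639 -0.0035  0.1132] case mm [-31.1  32.6 113.2] yaw -1.2714 z [ 0.402  0.127 -0.907] q [-0.19  0.42  2.25  1.2   0.22 -0.07] F [0.6 1.  1. ] op 0.553 g 0.0
t 13.82 tcp [0.5842 0.0026 0.0701] case mm [-9.9 34.3 70.1] yaw -1.2723 z [ 0.404  0.127 -0.906] q [-0.17  0.53  2.23  1.66  0.2  -0.52] F [-0.7 -0.2 -0.2] op 0.546 g 0.0
edge proj [[266.76949212 197.25848335]
 [339.94894317 171.4939361 ]] seen [[270.         197.85714286]
 [342.5        172.85714286]]
```

```bash
python3 -m creep '[[0.03,0.009,-0.08,0,0,0],[0.06,0.018,-0.16,0,0,0],[0.09,0.027,-0.24,0,0,0],[0.105,0.032,-0.28,0,0,0],[0.119,0.036,-0.314,0,0,0],[0.119,0.036,-0.314,0,0,0]]' >/dev/null; python3 st.py
python3 -m creep '[[0,0,0,0,0,0],[0,0,0,0,0,0],[0,0,0,0,0,0],[0,0,0,0,0,0],[0,0,0,0,0,0],[0,0,0,0,0,0]]' 1 30 >/dev/null; python3 st.py
```

```text
t 14.37 tcp [0.6023 0.0078 0.023 ] case mm [ 8.9 35.6 23. ] yaw -1.2725 z [ 0.405  0.126 -0.906] q [-0.15  0.64  2.21  2.1   0.22 -0.95] F [-0.8 -1.1  0.3] op 0.546 g 0.0
t 14.87 tcp [0.602  0.0075 0.0236] case mm [ 8.6 35.4 23.6] yaw -1.2731 z [ 0.406  0.126 -0.905] q [-0.15  0.64  2.21  2.1   0.22 -0.95] F [-3.3  1.1  7.3] op 0.364 g 29.3
```

```bash
python3 -m creep '[[0,0,0.03,0,0,0],[-0.03,-0.01,0.1,0,0,0],[-0.075,-0.024,0.2,0,0,0],[-0.12,-0.038,0.3,0,0,0],[-0.165,-0.052,0.4,0,0,0],[-0.21,-0.066,0.5,0,0,0],[-0.269,-0.083,0.62,0,0,0],[-0.269,-0.083,0.62,0,0,0]]' >/dev/null; python3 st.py
python3 -m creep '[[-0.1,-0.03,0.05,0,0,0],[-0.2,-0.06,0.1,0,0,0],[-0.3,-0.1,0.1,0,0,0],[-0.3,-0.2,0.1,0,0,0],[-0.3,-0.3,0.1,0,0,0],[-0.3,-0.3,0.1,0,0,0]]' >/dev/null; python3 st.py
```

```text
t 15.53 tcp [ 0.5607 -0.0057  0.1182] case mm [-34.6  31.  118.2] yaw -1.2726 z [ 0.406  0.124 -0.905] q [-0.2   0.41  2.26  1.18  0.22 -0.06] F [1.  1.  0.2] op 0.359 g 29.8
t 16.03 tcp [ 0.5171 -0.0522  0.1307] case mm [-87.   -5.2 130.7] yaw -1.2753 z [ 0.406  0.123 -0.906] q [-0.34  0.35  2.32  1.17  0.28 -0.17] F [ 0.2  0.1 -0.4] op 0.357 g 29.9
```

```bash
python3 -m creep '[[0,-0.13,0,0,0,0],[0,-0.3,0,0,0,0],[-0.02,-0.45,0,0,0,0],[-0.03,-0.6,0,0,0,0],[-0.05,-0.75,0,0,0,0],[-0.067,-0.9,0,0,0,0],[-0.067,-0.9,0,0,0,0],[-0.067,-0.9,0,0,0,0]]' >/dev/null; python3 st.py
python3 -m creep '[[0,-0.1,0,0,0,0],[0,-0.2,-0.05,0,0,0],[0,-0.3,-0.1,0,0,0],[0,-0.41,-0.2,0,0,0],[0,-0.41,-0.3,0,0,0],[0,-0.41,-0.4,0,0,0],[0,-0.41,-0.4,0,0,0],[0,-0.41,-0.4,0,0,0]]' >/dev/null; python3 st.py
python3 - <<'E'
from station import ctrl
from h import *
c=ctrl.camera("scene");b=c["color"][170:290,160:360,::-1]
cv2.imwrite("pics/b6.png",cv2.resize(b,None,fx=4,fy=4,interpolation=cv2.INTER_CUBIC))
E
```

```text
t 16.7 tcp [ 0.5066 -0.186   0.1303] case mm [-125.2 -133.9  130.3] yaw -1.2755 z [ 0.405  0.124 -0.906] q [-0.65  0.4   2.22  0.96  0.43 -0.24] F [ 0.9  0.4 -0.5] op 0.36 g 30.0
t 17.37 tcp [ 0.5062 -0.2451  0.0698] case mm [-138.  -191.7   69.8] yaw -1.2731 z [ 0.403  0.127 -0.906] q [-0.75  0.55  2.18  1.13  0.42 -0.53] F [ 0.3 -0.9 -0.5] op 0.362 g 30.0
```

View pics/b6.png

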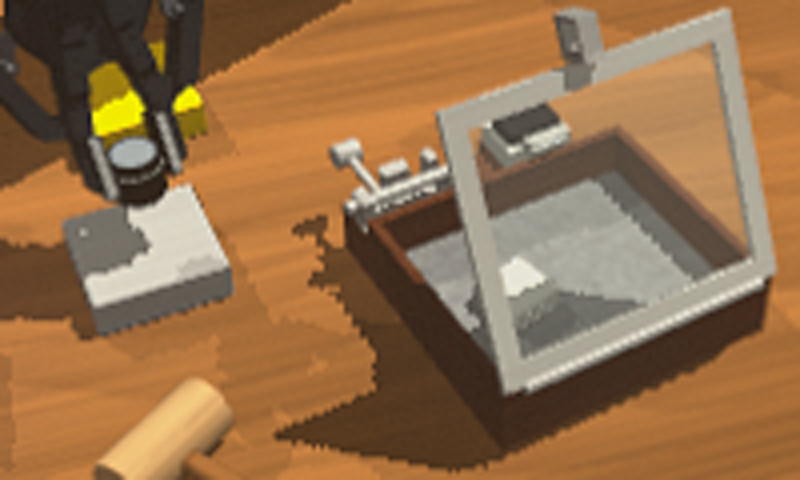

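The loupe is held upright with its top at (135,155), above the grey block at (148,245). The tin is still in the case and the lid is open. I'll check the loupe's offset before lowering.

```bash
python3 - <<'E'
from h import *
c=load("s5");print(ray(c,[[135/4+159.5,155/4+169.5]],.0902))
E
python3 -m creep '[[0,-0.015,-0.07,0,0,0],[0,-0.015,-0.14,0,0,0],[0,-0.015,-0.19,0,0,0],[0,-0.015,-0.21,0,0,0],[0,-0.015,-0.21,0,0,0],[0,-0.015,-0.21,0,0,0]]' >/dev/null; python3 st.py
```

```text
[[ 0.50350165 -0.24528514  0.0902    ]]
t 17.92 tcp [ 0.5068 -0.2487  0.0394] case mm [-138.1 -195.2   39.4] yaw -1.2733 z [ 0.405  0.125 -0.906] q [-0.76  0.61  2.19  1.29  0.39 -0.7 ] F [ 0.5  0.  -0.1] op 0.362 g 30.0
```

```bash
python3 -m creep '[[0,0,-0.015,0,0,0],[0,0,-0.03,0,0,0],[0,0,-0.03,0,0,0]]' >/dev/null; python3 st.py
python3 -m creep '[[0,0,-0.007,0,0,0],[0,0,-0.007,0,0,0]]' >/dev/null; python3 st.py
python3 -m creep '[[0,0,-0.007,0,0,0],[0,0,-0.007,0,0,0]]' >/dev/null; python3 st.py
```

```text
t 18.17 tcp [ 0.5065 -0.2488  0.0342] case mm [-138.4 -195.3   34.2] yaw -1.2736 z [ 0.404  0.125 -0.906] q [-0.76  0.62  2.19  1.31  0.39 -0.73] F [-0.2 -0.1 -1. ] op 0.359 g 30.0
t 18.33 tcp [ 0.5064 -0.2488  0.0331] case mm [-138.5 -195.3   33.1] yaw -1.2737 z [ 0.404  0.125 -0.906] q [-0.76  0.63  2.19  1.32  0.39 -0.74] F [ 0.1  0.5 -0.7] op 0.364 g 30.0
t 18.5 tcp [ 0.5065 -0.2488  0.0325] case mm [-138.4 -195.4   32.5] yaw -1.2738 z [ 0.405  0.125 -0.906] q [-0.76  0.63  2.19  1.32  0.39 -0.75] F [-4.6  0.3 11.4] op 0.364 g 31.3
```

```bash
python3 -m creep '[[0,0,0.003,0,0,0],[0,0,0.003,0,0,0],[0,0,0.003,0,0,0],[0,0,0.003,0,0,0]]' -0.1 >/dev/null; python3 st.py
python3 -m creep '[[-0.03,-0.009,0.067,0,0,0],[-0.09,-0.028,0.2,0,0,0],[-0.18,-0.056,0.4,0,0,0],[-0.27,-0.083,0.604,0,0,0],[-0.27,-0.083,0.8,0,0,0],[-0.27,-0.083,0.8,0,0,0],[-0.27,-0.083,0.8,0,0,0]]' >/dev/null; python3 st.py
python3 -m creep '[[0,0,0,0,0,0],[0,0,0,0,0,0],[0,0,0,0,0,0],[0,0,0,0,0,0],[0,0,0,0,0,0],[0,0,0,0,0,0]]' >/dev/null
python3 - <<'E'
from station import ctrl
from h import *
from scipy import ndimage
for n in("scene","top"):
    c=ctrl.camera(n);pickle.dump(c,open(f"pics/{n}9.pkl","wb"))
    # find loupe top: bluish-grey disc bordered by black body -> dark body centroid near the block
    u=proj(c,[[.502,-.249,.039]])[0].astype(int);w=c["color"][u[1]-22:u[1]+22,u[0]-22:u[0]+22].astype(int)
    lab,k=ndimage.label(w.max(2)<60);
    for i in range(1,k+1):
        ys,xs=np.where(lab==i)
        if len(ys)>15: print(n,len(ys),"dark box",xs.min(),xs.max(),ys.min(),ys.max())
    m=proj(c,[[.502+.016*np.cos(a),-.249+.016*np.sin(a),z] for a in np.linspace(0,6.3,30) for z in(.025,.053)])-u+22
    print("expected",m.min(0).round(1),m.max(0).round(1))
E
```

```text
t 18.83 tcp [ 0.5064 -0.2488  0.0325] case mm [-138.5 -195.3   32.5] yaw -1.2737 z [ 0.404  0.125 -0.906] q [-0.76  0.63  2.19  1.32  0.39 -0.74] F [ 0.9  0.7 -0.1] op 0.548 g 0.0
t 19.42 tcp [ 0.4665 -0.2622  0.1542] case mm [-180.3 -200.   154.2] yaw -1.2738 z [ 0.406  0.123 -0.905] q [-0.84  0.37  2.17  0.81  0.56 -0.25] F [0.5 0.2 0. ] op 0.553 g 0.0
scene 16 dark box 17 26 21 23
scene 65 dark box 17 29 23 30
expected [14.8 13.2] [30.6 31.6]
top 16 dark box 16 20 22 28
expected [12.5 13.3] [32.2 30.5]
```

```bash
python3 -c "
from station import ctrl
print(ctrl.job_done())"
```

```text
the job is handed in; nothing more can be done
None
```

I handed the job in at about 20 s: bolt drawn about 31 mm, lid raised gently to fully open, and the loupe released on the steel block within a few mm of its centre; no verdict was returned.

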